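# Find the tired spring on the tester plate

### The arm

A 6-joint arm with a two-finger parallel gripper is mounted at the origin on a cart in front of the work surface, level with it; the furniture and walls round the work are solid. World frame = base frame: x ahead of the robot, y to its left, z up, the work surface at z = 0. Lengths are in m, angles in rad, forces in N, time in s.
With the tool pointing down it reaches from about 0.275 to 0.75 m from the base axis. Payload 10.2 kg.
Tool frame: the origin (TCP) lies midway between the tips of the shut fingers; the grasp point (between the pads) lies 19 mm behind it (env.hold_point_z is the distance from the TCP to the grasp point, in m); x points along the fingers, z is the direction in which the jaws open and shut, and the axes are right-handed (so a half turn about x gives the same grasp; the last joint's range is limited). The gripper opens to 85 mm and grips with 20 to 120 N. Pads are 22 mm wide; open, the fingers measure 114 mm over their backs; the gripper's body (76 mm by 85 mm) begins 54 mm behind the grasp point. The pads swing forward as they close: fully open they stand 13 mm farther back than shut.
Start: joints at [0.98, 0.313, 1.498, -0, 1.331, -0.223], TCP at [0.189, 0.49, 0.231] pointing down, gripper open.
Joint ranges: [-2.94, 2.94], [-0.97, 2.17], [0.19, 2.56], [-1.23, 4.37], [0.02, 3.11], [-2.88, 2.88]. Speed limits (rad/s): [2.39, 2.39, 3.01, 3.14, 3.14, 3.14].

### API

Orientations are given as a unit quaternion [x, y, z, w].
In Python, from bench import env, kinematics, monitor, eyes, job gives the robot as it stands. The module is installed in compiled form; this text tells all that it offers. Calls block until the motion is done:
- env.reach(position, orientation): joint-space move of the TCP to a pose.
- env.movel(position, velocity=0.15, frame=None, guard=None): straight line of the TCP; frame=None keeps the orientation; velocity is the mean speed in m/s. With guard (N) it stops when the force on the tool has changed by that much, and returns True; else False.
- env.set_joints(angles): joint-space move.
- env.release() and env.close_gripper(effort=None): open the fingers fully, or close them until they stop; effort is the grip in N (None keeps the last).
- env.hold(seconds).
- kinematics.ik(position, orientation): joint angles nearest the present ones, or None.
- monitor.sense(): the state.
- eyes.grab_frame(name): name is "scene" or "top" or "wrist"; returns a dict with "frame" (420x560x3 uint8, red, green, blue), "mtx" (3x3 intrinsics, pixels), "view" (4x4, takes a point from world to camera coordinates). Camera axes: x right, y down, z forward; pixel columns grow to the right and rows downward; lengths in m; the calibration is good to about 2 mm. A picture is of the moment at which its call begins. There is no depth.
A pose or a line that the arm cannot do raises env.MotionError and nothing moves.
- job.hand_in(): hands the job in, once; it reports no verdict.
The state is a dict: "clock": time; "joints": joint angles; "qvel": joint speeds; "joint_efforts": joint torques, N m; "position": TCP position; "ee_rot": TCP orientation; "contact_force": force on the tool from outside, world axes, zero at the start; "ft_torque": the same for the moment, N m; "finger_gap": opening from 0.0 (shut) to 1.0 (fully open).
Only numpy, scipy, OpenCV 4.12 (cv2) and the standard library are available. Lean on these libraries where they do the work, as an engineer would, in place of code of your own. Each camera call takes 0.05 s, during which the arm holds its last target. There are 200 camera calls.

### The job

One of the three look-alike spring units on the tester plate is tired: it pushes back only about half as hard as the others (about 4 N instead of 8 N at the test height). Find it by pressing caps straight down onto their stop pins, which mark the test height, holding the tired one down there for a full second, and never pushing on a cap with more than 25 N. Then stand the tired unit gently, upright and wholly on the pages of the notebook; leave the two good units in their nests and the other things where they are.

Things in the scene. Friction and masses are not known exactly. Their poses are not given: they have to be found in the camera images.
- tester: spring tester plate: fixed aluminium plate 100 x 290 x 14 mm, on levelling feet that hold it 0 to 8 mm clear of the worktop (varies); origin at the centre of its underside, long along its own y; three round nests 47 mm wide, 5 mm deep (floor 9 mm above the underside), at y = -90, 0, +90 mm, each holding one spring unit
- spring_a: spring unit a: loose, upright, plain metal, 72 mm high, 0.3 kg; the three look alike, stand in any order, any may be the tired one. Housing 44 mm diameter, 50 mm high (carry it by this); above it a cap (cap_a) on a coil spring, and 3 stop pins 8 mm above the rim. Origin: centre of the underside, z up, 9 mm above the tester's in the nest
- spring_b: spring unit b: loose, upright, plain metal, 72 mm high, 0.3 kg; the three look alike, stand in any order, any may be the tired one. Housing 44 mm diameter, 50 mm high (carry it by this); above it a cap (cap_b) on a coil spring, and 3 stop pins 8 mm above the rim. Origin: centre of the underside, z up, 9 mm above the tester's in the nest
- spring_c: spring unit c: loose, upright, plain metal, 72 mm high, 0.3 kg; the three look alike, stand in any order, any may be the tired one. Housing 44 mm diameter, 50 mm high (carry it by this); above it a cap (cap_c) on a coil spring, and 3 stop pins 8 mm above the rim. Origin: centre of the underside, z up, 9 mm above the tester's in the nest
- cap_a: pressing cap of spring_a: disc 33 mm diameter, 6 mm thick; origin: top centre, 72 mm above the unit's underside when free, 64 when on the pins. Springs back up by itself. Good: 2 N at first, +0.8 N per mm, 8 N at the pins after 8 mm; tired: half of that. On the pins the force steps up to about 9.5 N, then they give 1 mm per 10 N, at most 3 mm
- cap_b: pressing cap of spring_b: disc 33 mm diameter, 6 mm thick; origin: top centre, 72 mm above the unit's underside when free, 64 when on the pins. Springs back up by itself. Good: 2 N at first, +0.8 N per mm, 8 N at the pins after 8 mm; tired: half of that. On the pins the force steps up to about 9.5 N, then they give 1 mm per 10 N, at most 3 mm
- cap_c: pressing cap of spring_c: disc 33 mm diameter, 6 mm thick; origin: top centre, 72 mm above the unit's underside when free, 64 when on the pins. Springs back up by itself. Good: 2 N at first, +0.8 N per mm, 8 N at the pins after 8 mm; tired: half of that. On the pins the force steps up to about 9.5 N, then they give 1 mm per 10 N, at most 3 mm
- lab_book: open spiral notebook lying flat, fixed, 208 mm along its own x, 146 mm along its own y (from -75 to +71 mm), page surface 12 mm above the worktop; origin at the centre of its underside; a pen lies on it along x near its +y edge
- marker_b: marker pen, 135 x 17 x 16 mm, lying loose on the notebook along its +y edge; bystander; origin at the middle of its underside, long along its own y
- timer: white bench timer 68 x 68 x 20 mm, loose bystander at the front right; origin at underside centre
- beaker: small empty beaker 54 mm diameter, 69 mm high, loose bystander; origin at underside centre
- tape_roll: roll of tape 98 mm diameter, 25 mm high, loose bystander; origin at underside centre
Not all that is in view belongs to the job. Leave any blue look-alike of the spring_a alone. What is shaped like the spring_b but red is not meant.

How it is judged:
By the outcome, as a careful person would: the job done as asked, in the order asked, and still so for the second after the job is handed in, with the robot touching nothing.
It also fails if it takes over 64 s, if anything falls off the work surface, if the arm or the gripper's body presses on something with over 40 N, if the wrist force passes 120 N, or if a joint passes its speed limit or range.

## Working session

There is one attempt and no reset: what is moved stays moved. The work goes in short steps, each a Python script; the robot and the scene stay as the last script left them, time stands still between calls to the robot, and variables do not carry over. Pictures are saved under pics/ and viewed, about 8 in all and at most 12, crops included, and the job is handed in when it is done.

```bash
mkdir -p pics
python3 - <<'E'
from bench import env, kinematics, monitor, eyes, job
import cv2,numpy as np
for n in("top","scene"):
    f=eyes.grab_frame(n); cv2.imwrite(f"pics/{n}0.png",f["frame"][:,:,::-1]); np.savez(f"pics/{n}0.npz",**f)
    print(n,f["mtx"].round(1).tolist(),f["view"].round(3).tolist())
s=monitor.sense();print({k:s[k] for k in("clock","position","ee_rot","contact_force","finger_gap")},env.hold_point_z)
E
```

```text
top [[403.4, 0.0, 282.0], [0.0, 403.4, 210.8], [0.0, 0.0, 1.0]] [[0.019, -1.0, -0.004, -0.021], [-0.985, -0.018, -0.172, 0.543], [0.172, 0.007, -0.985, 1.448], [0.0, 0.0, 0.0, 1.0]]
scene [[481.0, 0.0, 282.2], [0.0, 481.0, 206.3], [0.0, 0.0, 1.0]] [[-0.491, -0.871, 0.014, 0.249], [-0.397, 0.209, -0.894, 0.27], [0.775, -0.444, -0.449, 1.235], [0.0, 0.0, 0.0, 1.0]]
{'clock': 0.1, 'position': array([0.18865765, 0.48970491, 0.23082525]), 'ee_rot': array([-0.40026936,  0.5833627 ,  0.39999507,  0.58264599]), 'contact_force': array([-0.72016153, -0.24189621, -0.03585644]), 'finger_gap': 0.9985485468034614} 0.0187
```

View pics/top0.png

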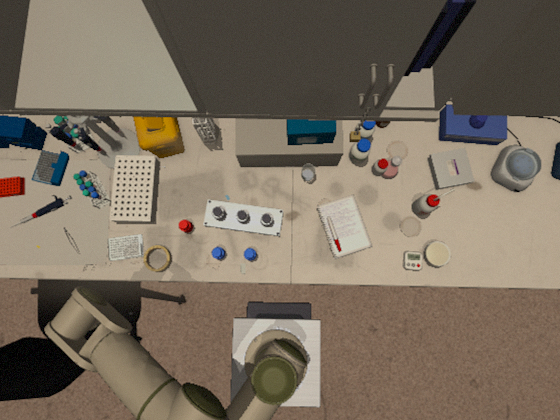

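View pics/scene0.png

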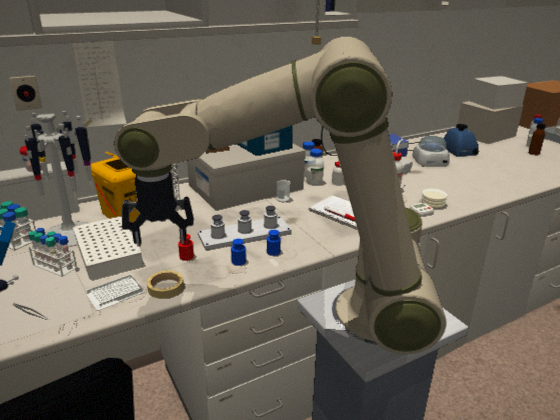

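Top view: three plain-metal units stand on the white plate at about (218,213), (242,216) and (267,219). The look-alikes are one red at (185,226) and two blue at (218,253) and (250,254). The notebook is at (345,226) with a red pen along its left edge. I choose the three metal units on the plate and check them in an enlarged crop.

Run:
```python
import cv2,numpy as np
im=cv2.imread("pics/top0.png")
# crop x 170-380, y155-275 ; scale 3.8
c=cv2.resize(im[155:275,175:385],None,fx=3.8,fy=3.8,interpolation=cv2.INTER_CUBIC)
for i in range(0,210,10):
    cv2.putText(c,str(175+i),(int(i*3.8),10),0,.3,(0,0,255)); cv2.line(c,(int(i*3.8),12),(int(i*3.8),18),(0,0,255))
for j in range(0,120,10): cv2.putText(c,str(155+j),(0,int(j*3.8)+4),0,.3,(0,0,255))
cv2.imwrite("pics/topc.png",c)
```

```text
(no output)
```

View pics/topc.png

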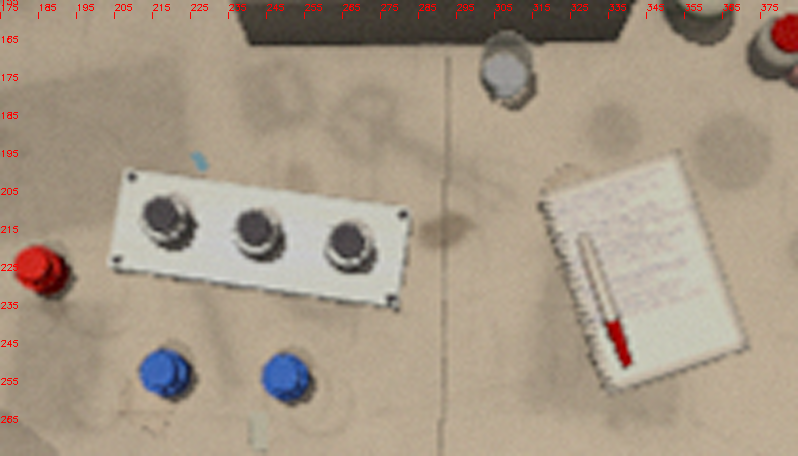

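```bash
cat > h.py <<'E'
import numpy as np,cv2
from scipy.spatial.transform import Rotation as R
def ray(f,px,z):
    K,V=f["mtx"],f["view"]; d=V[:3,:3].T@np.linalg.solve(K,[*px,1]); o=-V[:3,:3].T@V[:3,3]
    return o+d*(z-o[2])/d[2]
def proj(f,p):
    q=f["view"]@[*p,1]; u=f["mtx"]@q[:3]; return u[:2]/u[2]
def down(yaw):  # jaw axis (tool z) horizontal at angle yaw; tool x down
    z=np.array([np.cos(yaw),np.sin(yaw),0]); x=np.array([0,0,-1.]); return R.from_matrix(np.c_[x,np.cross(z,x),z]).as_quat()
E
python3 - <<'E'
import numpy as np; from h import *
f=dict(np.load("pics/top0.npz"))
P=lambda u,v,z: ray(f,(u/3.8+175-.4,v/3.8+155-.4),z).round(4)
for n,z,l in(("caps",.085,[(161,216),(256,228),(349,242)]),("plate",.018,[(125,170),(410,207),(398,308),(109,268)]),("book",.012,[(541,203),(677,152),(747,346),(614,390)]),("pen",.02,[(583,235),(627,365)]),("blue",.07,[(165,370),(287,376),(40,266)]),("beaker",.069,[(505,72)])):
    print(n,[P(*p,z).tolist() for p in l])
from bench import monitor
print(R.from_quat(monitor.sense()["ee_rot"]).as_matrix().round(2))
E
```

```text
caps [[0.5298, 0.2235, 0.085], [0.52, 0.1328, 0.085], [0.5082, 0.0442, 0.085]]
plate [[0.5872, 0.2732, 0.018], [0.5549, -0.0125, 0.018], [0.4538, -0.0026, 0.018], [0.4881, 0.284, 0.018]]
book [[0.5625, -0.1433, 0.012], [0.6171, -0.2797, 0.012], [0.4234, -0.3463, 0.012], [0.3779, -0.2155, 0.012]]
pen [[0.5296, -0.1844, 0.02], [0.4019, -0.2272, 0.02]]
blue [[0.3851, 0.2154, 0.07], [0.3816, 0.1, 0.07], [0.4818, 0.3395, 0.07]]
beaker [[0.6814, -0.103, 0.069]]
[[-0.   -0.93  0.36]
 [-0.    0.36  0.93]
 [-1.    0.   -0.  ]]
```

Run:
```python
from bench import env, kinematics, monitor, eyes
from h import *
env.reach([.50,.135,.26],down(-.12)); env.close_gripper()
f=eyes.grab_frame("wrist"); np.savez("pics/w1.npz",**f)
im=f["frame"][:,:,::-1].copy()
for p in((.5298,.2235),(.52,.1328),(.5082,.0442)):
    u=proj(f,[*p,.085]); print(u.round(1)); cv2.circle(im,tuple(int(x) for x in u),3,(0,0,255),-1)
cv2.imwrite("pics/w1.png",im)
s=monitor.sense(); print(s["clock"],s["position"],s["joints"].round(2),s["contact_force"],s["finger_gap"])
env.hold(.2); print(monitor.sense()["contact_force"])
for p in((.5298,.2235),(.5082,.0442)): print(kinematics.ik([*p,.12],down(-.12)).round(2))
print(kinematics.ik([.5,-.263,.06],down(.37)).round(2))
```

```text
[306.8  81. ]
[306.1 184.1]
[303.4 269.9]
2.6417 [0.50000401 0.13496579 0.26000738] [ 0.04  0.28  1.47 -0.    1.39  0.16] [0.98173896 0.75291715 0.15906988] 0.0014954964070433667
[ 0.5847527  -0.07080514  0.364019  ]
[ 0.2   0.53  1.49 -0.    1.13  0.32]
[-0.14  0.4   1.69 -0.    1.05 -0.02]
[-0.69  0.59  1.57 -0.    0.99 -1.06]
```

View pics/w1.png

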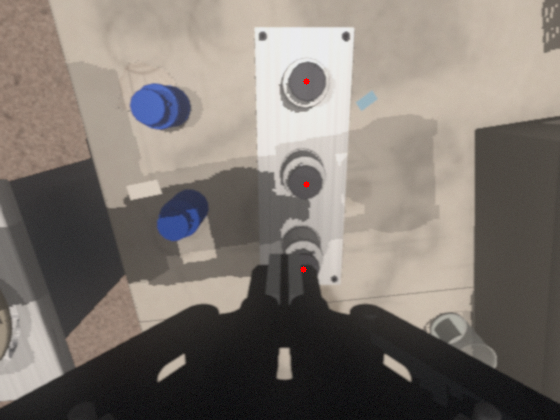

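The projected dots sit on the cap centres at (306,82) and (305,181), so the positions hold. Next I press the caps, starting with the middle one.

```bash
cat > press.py <<'E'
from bench import env, monitor
from h import *
Q=down(-.12)
def press(p):
    env.reach([*p,.115],Q); env.hold(.15)
    b=np.mean([(env.hold(.03),monitor.sense()["contact_force"][2])[1] for _ in range(5)])
    hit=env.movel([*p,.07],velocity=.02,guard=1.5); z=monitor.sense()["position"][2]; z0=z
    log=[];F=lambda:monitor.sense()["contact_force"][2]-b
    while hit and z0-z<.0105:
        env.hold(.1); f=np.mean([F(),(env.hold(.03),F())[1],(env.hold(.03),F())[1]]); log.append((round((z0-z)*1e3,1),round(float(f),2)))
        if f>10.5: break
        z-=.001 if f<8.3 else .0005; env.movel([*p,z],velocity=.02)
    m=[f for d,f in log if 4.5<=d<=6.5]; tired=np.mean(m)<5
    print(p,hit,"z0",z0.round(4),"base",round(b,2),log,"TIRED" if tired else "good")
    if tired: env.hold(1.3); print("held",F())
    env.movel([*p,.115],velocity=.1); print(monitor.sense()["clock"]); return tired
E
python3 -c "
from press import *
press((.52,.1328))"
```

```text
(0.52, 0.1328) True z0 0.0828 base -0.17 [(np.float64(0.0), 2.74), (np.float64(1.0), 3.83), (np.float64(2.0), 4.04), (np.float64(3.0), 4.66), (np.float64(4.0), 6.4), (np.float64(5.0), 6.69), (np.float64(6.0), 7.08), (np.float64(7.0), 8.28), (np.float64(8.0), 13.06)] good
9.325
```

```bash
python3 -c "
from press import *
press((.5298,.2235)) or press((.5082,.0442))"
```

```text
(0.5298, 0.2235) True z0 0.0808 base 0.38 [(np.float64(0.0), 1.61), (np.float64(1.0), 2.25), (np.float64(2.0), 2.52), (np.float64(3.0), 2.85), (np.float64(4.0), 3.11), (np.float64(5.0), 6.6), (np.float64(6.0), 11.0)] good
14.8417
(0.5082, 0.0442) True z0 0.0828 base -0.24 [(np.float64(0.0), 3.08), (np.float64(1.0), 3.69), (np.float64(2.0), 4.26), (np.float64(3.0), 5.22), (np.float64(4.0), 5.92), (np.float64(5.0), 6.71), (np.float64(6.0), 7.53), (np.float64(7.0), 8.47), (np.float64(7.5), 10.57)] good
21.4333
```

The left unit at (.530,.224) is the tired one: its slope is about 0.4 N/mm, reaching about 3.1 N just before the pins. The "good" label there came from my fixed depth window, because contact was detected late. I'll press it again and hold it on the pins, then grasp and lift it.

Run:
```python
from bench import env, monitor, eyes
from h import *
Q=down(-.12); p=(.5298,.2235)
env.reach([*p,.115],Q); env.hold(.15); b=monitor.sense()["contact_force"][2]
env.movel([*p,.086],velocity=.1); env.movel([*p,.0745],velocity=.015)
for _ in range(5): env.hold(.3); s=monitor.sense(); print(round(s["contact_force"][2]-b,2),s["position"][2].round(5))
env.movel([*p,.15],velocity=.15); env.release()
env.movel([*p,.023],velocity=.1); env.close_gripper(30)
s=monitor.sense(); print(s["finger_gap"],s["contact_force"],s["position"],s["clock"])
env.movel([*p,.13],velocity=.12); env.hold(.2)
s=monitor.sense(); print(s["finger_gap"],s["contact_force"],s["position"],s["clock"])
f=eyes.grab_frame("scene"); cv2.imwrite("pics/s2.png",cv2.resize(f["frame"][150:300,120:320,::-1],None,fx=3,fy=3))
```

```text
11.84 0.07569
11.12 0.07572
12.33 0.07572
11.62 0.07572
12.29 0.0757
0.505123827954404 [-0.50209887 -0.27099311  4.06077153] [0.53005744 0.22354464 0.02338794] 28.5083
0.5068861709227466 [ 0.37729016 -0.34663185 -2.99580766] [0.52957591 0.22343959 0.12940158] 29.75
```

View pics/s2.png

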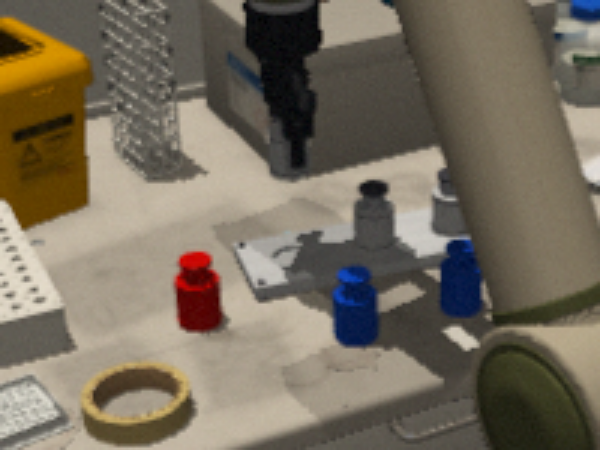

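Run:
```python
from bench import env, monitor, eyes
from h import *
Q=down(.37); t=(.502,-.264)
env.movel([.5298,.2235,.16],velocity=.2)
env.movel([*t,.16],velocity=.22,frame=Q)
env.movel([*t,.06],velocity=.12); env.hold(.2)
s=monitor.sense(); print(s["clock"],s["position"],s["contact_force"],s["finger_gap"])
for n in("top","wrist"):
    f=eyes.grab_frame(n); np.savez(f"pics/{n}3.npz",**f); im=f["frame"][:,:,::-1]
    if n=="top": im=im[170:280,200:400]; im=cv2.resize(im,(800,440),interpolation=cv2.INTER_CUBIC)
    cv2.imwrite(f"pics/{n}3.png",im)
f=eyes.grab_frame("scene"); cv2.imwrite("pics/s3.png",cv2.resize(f["frame"][150:300,250:450,::-1],None,fx=3,fy=3))
```

```text
33.65 [ 0.50224345 -0.26417331  0.06059387] [-0.62544111 -0.33567428 -3.0464796 ] 0.5111216987491181
```

View pics/wrist3.png

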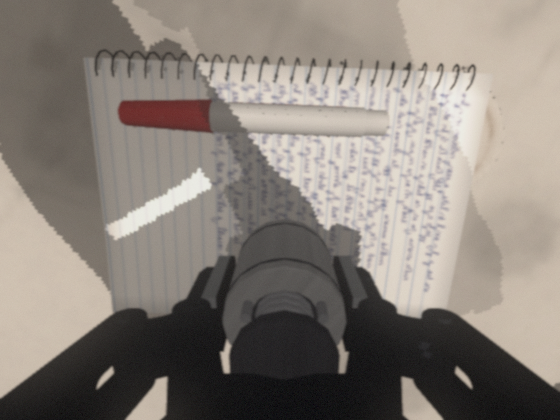

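The wrist view shows the unit gripped upright and in line with the pages, well clear of the pen (rows 100–135). Now I set it down.

Run:
```python
from bench import env, monitor, eyes
from h import *
t=(.502,-.264)
env.movel([*t,.030],velocity=.06); env.hold(.2)
h=env.movel([*t,.018],velocity=.012,guard=2)
s=monitor.sense(); print(h,s["clock"],s["position"],s["contact_force"])
if h:
    env.release(); env.hold(.3)
    z=s["position"][2]; env.movel([*t,z+.16],velocity=.12)
    env.movel([.42,-.05,.25],velocity=.25); env.hold(.3)
    print(monitor.sense()["clock"])
    a=eyes.grab_frame("top"); np.savez("pics/top4.npz",**a); b=eyes.grab_frame("scene")
    c=np.vstack([cv2.resize(a["frame"][180:280,200:400],(600,300)),cv2.resize(b["frame"][170:270,180:380],(600,300))])
    cv2.imwrite("pics/f4.png",c[:,:,::-1])
```

```text
True 35.275 [ 0.50201032 -0.26397494  0.02331741] [-1.0132442   0.33142864  5.85190219]
38.9667
```

View pics/f4.png

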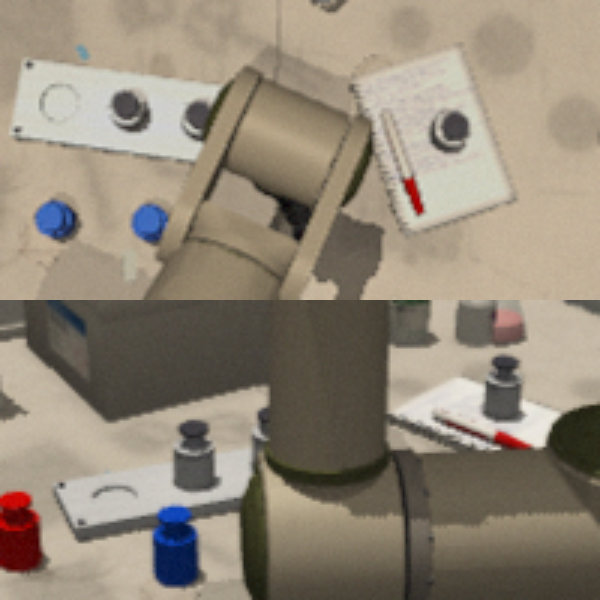

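The unit stands upright on the pages at crop pixel (452,130), with the pen undisturbed. The two good units are still in their nests.

```bash
python3 -c "
from bench import job,monitor
print(job.hand_in(),monitor.sense()['clock'])"
```

```text
the job is handed in; nothing more can be done
the job is handed in; nothing more can be done
```

The job is handed in, with the tired unit standing on the notebook after about 39 s of the 64 s allowed.

- **Finding it:** I pressed all three caps onto their pins. The middle and right units rose at about 0.8 N/mm to about 8 N. The left one, at (0.530, 0.224), rose at only about 0.4 N/mm, to about 3–4 N, so it is the tired one. My script's automatic label called it "good" because contact was detected late; I judged it from the force curve instead.
- **Holding it down:** I pressed the tired unit again and held it on its pins for about 1.5 s at 11–12 N. The highest force I read on any cap was about 13 N.
- **Placing it:** I gripped it by the housing with 30 N, set it down until the force changed (about 9 N total), and let go.
- **Last check:** The final pictures show it upright on the pages and clear of the pen, which hasn't moved. The middle and right units are in their nests, although the arm partly hid the right one. The gripper was clear of everything.
- **Not checked at the end:** I did not look again at the timer, beaker or tape roll, but the arm went nowhere near them.

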